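# Load a lug plate into a spring-jaw holder

## Task

Load the steel lug plate into the spring-jaw holder, lug up: tip it, push one edge under the lip of the yellow jaw until that jaw has slid back far enough (but not onto its stop), lower the opposite edge past the blue jaw, and ease it back so that it lies flat with both edges under the lips, centred between the two jaws. Handle it gently - no ramming into the holder, no letting it snap across - and let go, leaving the other things on the bench where they are.

Things in the scene. Friction and masses are not known exactly. Their poses are not given: they have to be found in the camera images.
- plate_lug (a point): Centre of the upright copper-coloured lug (40 x 14 x 50 high mm) amid the loose steel plate (120 x 64 x 6 mm, 0.35-0.65 kg), which starts flat on the bench. x: along the plate's 120 and the lug's 40 mm; y: across the lug's 14 mm; z: up. Plate underside 31 mm, plate top 25 mm below this point; the 64 mm edges that go into the jaws are 60 mm off at +x and -x. Symmetric: either way round will do.
- holder_middle (a point): Middle of the holder's fixed grey base (300 x 90 mm), at ledge height, 30 mm over the bench. x: the jaws' sliding direction, yellow jaw at -x (robot's side), blue at +x; y: across; z: up. The jaw set on it (bright slab, top 18 mm below this height, two jaws, end posts) is clamped up to 18 mm off the middle along x: not measured, find it by feel or sight. Loaded, the lug centre is 31 mm above this height.
- jaw_yellow (a joint): Outward travel of the yellow jaw, m: 0 home, 0.014 on its stop. Spring: 3 N to start it, then 1 N per mm. Each jaw, 70 mm wide, has a ledge (30 mm over the bench, 18 mm long from the groove's back wall) and, 12 mm above it, a lip 5 mm thick, 5 mm out from that wall. To pass the other lip, this jaw must be pushed back 9.5 mm or more; keep it below 13 mm, clear of its stop.
- jaw_blue (a joint): Outward travel of the blue jaw, the yellow one's mirror image, same spring and range. The groove back walls are 116 mm apart when both jaws are home, 58 mm each side of the jaw set's middle; with the plate loaded and centred both jaws stand about 2 mm back. Lip tops are 17 mm above the ledges; the end posts, 110 mm from the jaw set's middle, rise 16 mm above the ledges.
There are look-alikes about, which are no part of the job. Leave any pink or purple look-alike of the part that bears plate_lug alone.

How it is judged:
On the way:
1. the plate's edge has pushed the yellow jaw back by more than 8 mm, the plate still tipped (over 4 degrees) (value of joint jaw_yellow above 0.008 m and contact force between plate and holder above 3 N and angle between plate_lug's own z axis and vertical above 0.07 rad), for 0.1 s.
At the end, for the whole second after the job is handed in: The plate lies flat (within 3 degrees), lug up, on both ledges with an edge under each lip, square to the jaws (within 3.4 degrees), held between them with both jaws pushed back 0.5 to 4.5 mm by it, within 10 mm of the middle of the holder across it, and at rest (y of plate_lug in the frame of holder_middle between -0.01 and 0.01 m and z of plate_lug in the frame of holder_middle between 0.028 and 0.034 m and angle between plate_lug's own z axis and vertical below 0.05 rad and angle between the x axis of plate_lug and the x axis of holder_middle, either way round below 0.06 rad and value of joint jaw_yellow between 0.0005 and 0.0045 m and value of joint jaw_blue between 0.0005 and 0.0045 m and linear speed of plate below 0.01 m/s); the robot touches nothing.
It fails at once if the yellow jaw is driven back beyond 13 mm, towards its stop (value of joint jaw_yellow above 0.013 m).
It fails at once if the blue jaw is driven back beyond 13 mm, towards its stop (value of joint jaw_blue above 0.013 m).
It fails at once if the plate is pressed or knocked against the holder or its jaws with more than 30 N (contact force between plate and holder above 30 N).
It fails at once if another thing on the bench is moved more than 30 mm (distance of any of leaf, angle_iron, collar, hammer, wrench, paint_tin, scrap_bin, magnet from where it was at the start of the episode above 0.03 m).
It also fails if it takes over 66 s, if anything falls off the work surface, if the arm or the gripper's body presses on something with over 40 N, if the wrist force passes 120 N, or if a joint passes its speed limit or range.

## Robot

A 6-joint arm with a two-finger parallel gripper is mounted at the origin on the work surface. World frame = base frame: x ahead of the robot, y to its left, z up, the work surface at z = 0. Lengths are in m, angles in rad, forces in N, time in s.
With the tool pointing down it reaches from about 0.375 to 0.9 m from the base axis. Payload 3.1 kg.
Tool frame: the origin (TCP) lies between the finger pads; the fingertips stand 22 mm ahead of it and the grasp point (between the pads) lies 3 mm ahead of it; z points along the fingers, y is the line along which they close (so a half turn about z gives the same grasp; the last joint's range is limited). The gripper opens to 87 mm and grips with 3 to 60 N. Pads are 19 mm wide; open, the fingers measure 117 mm over their backs; the gripper's body (75 mm by 190 mm) begins 51 mm behind the grasp point.
Start: joints at [-1.379, 0.527, 1.433, -0, 1.181, -0.178], TCP at [0.226, -0.582, 0.245] pointing down, gripper open.
Joint ranges: [-3.08, 3.08], [-0.75, 2.2], [0.22, 2.44], [-1.43, 4.57], [0, 2.65], [-2.85, 2.85]. Speed limits (rad/s): [2.79, 2.79, 3.14, 3.14, 3.14, 3.14].

## Interface

Orientations are given as a unit quaternion [x, y, z, w].
In Python, from rig import get_obs, camera, get_calibration, hand_in, cut_out gives the robot as it stands.
- The arm moves only by the shell command python3 -m inch 'ROWS' [OPENING] [FORCE]. ROWS is JSON, one flat list of numbers, 6 for each row, row after row: the shift along the tool's x, y, z scaled (see below), then the turn, a rotation vector about the tool's x, y, z scaled (see below). A call has 1 to 20 rows; each row is the pose to reach, as a shift and turn from the pose commanded when the call began, along the tool's axes at that moment; what a row does not reach only later rows make up. The controller multiplies each number of a shift by 0.08 m and each number of a turn by 90 degrees. A row lasts 1/12 s, in which the tool goes at most 41.7 mm and 7.16 degrees, less where a joint would pass 70% of its speed; a pose out of reach is approached as far as the arm can. A call with a number of a shift or a turn outside -1 to 1 is refused whole. A call with a gripper value outside its range is refused whole. OPENING is the finger opening in mm, from 0 to 87, set as the call begins (- or left out, the last holds). The fingers move at their own pace and stop on an object; FORCE is the grip in N (left out, the last holds). Time passes only in rows, so rows that repeat a pose let the fingers close. It gives the time, the measured TCP pose, the force, the opening and the grip force at its end, in the units of the state.
- get_obs(): the state, without advancing time (a new reading comes with each control period).
- camera(name): name is "side" or "top"; returns the picture (420x560x3 uint8, red, green, blue); there is no depth.
- get_calibration(name): a dict with "vertical_fov" (degrees; the focal length in pixels is half the picture's height over the tangent of half this angle, whatever the lens; pixels are square), "cx", "cy" (the principal point, pixels), "T" (4x4, takes a point from camera to world coordinates). Camera axes: x right, y down, z forward; pixel columns grow to the right and rows downward; lengths in m; the calibration is good to about 2 mm. A picture is of the moment at which its call begins. get_calibration takes no time and is no camera call.
- hand_in(): hands the job in; it is judged then, once.
Trained networks look in the newest picture that a camera, given by its name, has taken for a name from the list of things; names that differ only in an ending like _2 or _b are one class to them, and where a whole thing is asked for, a point or a joint stands for the part that bears it (a point fixed in the world has none). Each returns a list of dicts, best first, with "conf" (0 to 1); they miss things now and then, are a little off and sometimes report something else, mostly with a low value. They report only what shows in the picture. A call takes as long as a camera call. They do not tell look-alikes from the thing itself.
- cut_out(camera, thing): "region" (420x560 bool, what is visible of it) and "bbox" ([left, top, right, bottom] in pixels, round what is visible of it).
The state is a dict: "time": time; "q": joint angles; "joint_velocities": joint speeds; "joint_torque": joint torques, N m; "position": TCP position; "tool_rot": TCP orientation; "ft_force": force on the tool from outside, world axes, zero at the start; "moment": the same for the moment, N m; "grip_width": finger opening in m; "grip_force": force on a finger pad.
Only numpy, scipy, OpenCV 4.12 (cv2) and the standard library are available. Lean on these libraries where they do the work, as an engineer would, in place of code of your own. Each camera call takes 0.05 s, during which the arm holds its last target. There are 200 camera calls.

## Working session

There is one attempt and no reset: what is moved stays moved. The work goes in short steps, Python scripts to look and compute and a shell command to move; the robot and the scene stay as the last step left them, time stands still between calls to the robot, and variables do not carry over. Pictures are saved under pics/ and viewed, at most 10 in all, crops included, and the job is handed in when it is done.

```bash
ls; mkdir -p pics
python3 - <<'E'
from rig import *
import cv2,numpy as np
for n in("side","top"):
    im=camera(n);cv2.imwrite(f"pics/{n}0.png",im[:,:,::-1]);c=get_calibration(n)
    print(n,c["vertical_fov"],c["cx"],c["cy"],np.round(c["T"],3).tolist())
    for t in("plate_lug","jaw_yellow","jaw_blue"):
        for d in cut_out(n,t):print(t,round(d["conf"],2),d["bbox"],d["region"].sum())
o=get_obs();print(o)
E
```

```text
pics
side 52.090775076525176 280.0589972714367 210.90381080131922 [[-0.735, -0.376, 0.564, -0.221], [-0.677, 0.383, -0.628, 0.906], [0.02, -0.844, -0.536, 0.646], [0.0, 0.0, 0.0, 1.0]]
plate_lug 0.98 [293.5, 267.4, 347.0, 311.5] 1319
plate_lug 0.8 [262.5, 166.9, 304.3, 190.6] 563
plate_lug 0.76 [176.7, 248.9, 231.0, 281.3] 1256
plate_lug 0.7 [252.0, 192.0, 282.6, 225.4] 687
jaw_yellow 0.49 [332.8, 161.4, 354.3, 175.1] 185
jaw_blue 0.56 [306.8, 143.7, 332.1, 155.9] 253
top 50.94474699649004 276.4559935623634 202.72758665251962 [[0.023, -0.995, 0.1, 0.271], [-1.0, -0.024, -0.003, 0.23], [0.005, -0.1, -0.995, 1.198], [0.0, 0.0, 0.0, 1.0]]
plate_lug 0.87 [270.9, 145.2, 310.4, 192.4] 1008
plate_lug 0.63 [168.0, 171.2, 211.2, 217.2] 1050
plate_lug 0.61 [99.7, 196.0, 145.4, 227.5] 1005
plate_lug 0.57 [216.3, 269.6, 259.9, 297.7] 1083
jaw_yellow 0.77 [402.0, 167.1, 431.2, 194.5] 483
jaw_blue 0.97 [413.7, 115.7, 444.7, 146.3] 509
{'time': 0.4, 'q': array([-1.37850110e+00,  5.27669915e-01,  1.43287741e+00, -2.46255572e-06,
        1.18138674e+00, -1.78523160e-01]), 'joint_velocities': array([-1.94092074e-04, -1.68071868e-03, -1.03398988e-03, -3.95853888e-04,
        9.62790158e-05,  1.35370196e-03]), 'joint_torque': array([-4.27488985e-04, -4.39503801e+01, -1.76656777e+01,  6.31284155e-02,
        5.29971218e-02, -7.38620838e-05]), 'position': array([ 0.22647693, -0.58239673,  0.24438731]), 'tool_rot': array([ 9.82860798e-01,  1.84349187e-01, -2.31444577e-06, -1.70690958e-04]), 'ft_force': array([-0.12650002, -0.30587368, -0.86027192]), 'moment': array([-0.04211879, -0.00231016,  0.02495524]), 'grip_force': 0.0, 'grip_width': 0.08700406691400647}
```

Run:
```python
import cv2,numpy as np
a=cv2.imread("pics/side0.png")[100:340,150:420];b=cv2.imread("pics/top0.png")[80:320,80:480]
a=cv2.resize(a,(0,0),fx=1.2*1.0,fy=1.2,interpolation=3)
cv2.imwrite("pics/top1.png",cv2.resize(b,(800,480),interpolation=cv2.INTER_CUBIC))
cv2.imwrite("pics/side1.png",cv2.resize(cv2.imread("pics/side0.png")[100:340,150:420],(675,600),interpolation=cv2.INTER_CUBIC))
```

```text
(no output)
```

View pics/top1.png

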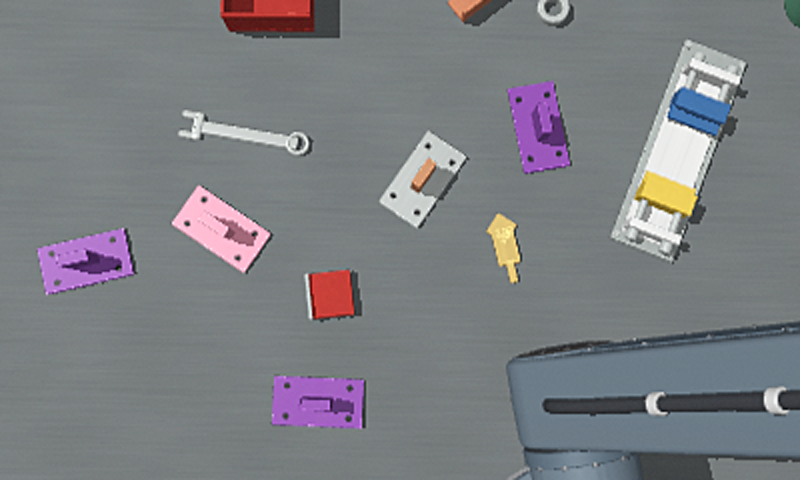

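View pics/side1.png

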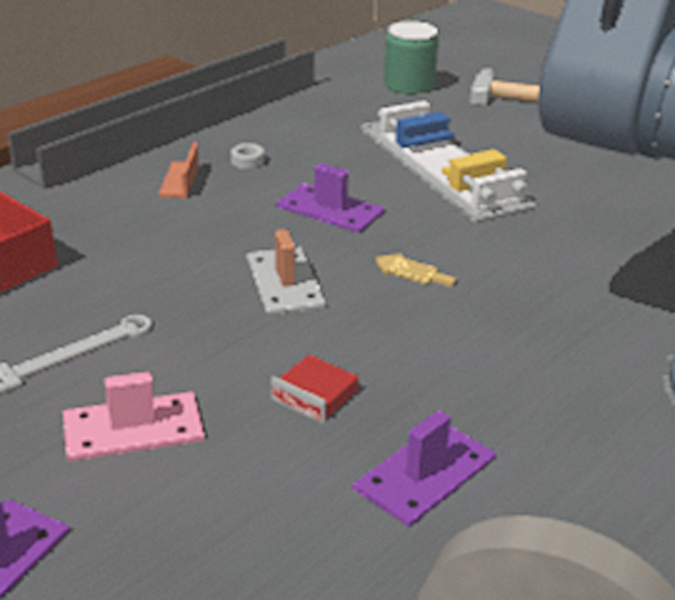

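Candidates for the plate in the top view (px, full picture):
- (291,169): grey plate with a copper lug.
- (350,142): purple.
- (191,194): pink.
- (123,211): purple.
- (239,281): purple.

The description calls for steel with copper, so I choose (291,169), which is (320,290) in the side view. The orange angle iron and the leaf aren't plates. The holder runs from about (437,105) to (402,205), with blue at the far end and yellow near. Next I measure poses and take one close crop.

```bash
cat > h.py <<'E'
import numpy as np,cv2
from rig import *
from scipy.spatial.transform import Rotation as R
def cal(n):
    c=get_calibration(n);f=210/np.tan(np.radians(c["vertical_fov"]/2));return f,c["cx"],c["cy"],np.array(c["T"])
def plane(n,uv,z):
    f,cx,cy,T=cal(n);uv=np.asarray(uv,float).reshape(-1,2)
    d=np.c_[(uv[:,0]-cx)/f,(uv[:,1]-cy)/f,np.ones(len(uv))]@T[:3,:3].T
    return T[:3,3]+d*((z-T[2,3])/d[:,2])[:,None]
def proj(n,P):
    f,cx,cy,T=cal(n);p=(np.asarray(P,float).reshape(-1,3)-T[:3,3])@T[:3,:3]
    return np.c_[f*p[:,0]/p[:,2]+cx,f*p[:,1]/p[:,2]+cy]
def rect(P):
    (c,s,a)=cv2.minAreaRect((P[:,:2]*1000).astype(np.float32))
    if s[0]<s[1]: a+=90;s=s[::-1]
    return np.round(c,1),np.round(s,1),round((a+90)%180-90,2)
E
python3 - <<'E'
from h import *
for n in("top","side"):
    im=camera(n)
    hsv=cv2.cvtColor(im,cv2.COLOR_RGB2HSV)
    for d in cut_out(n,"plate_lug"):
        m=d["region"];u=np.median(im[m],0)
        if u.max()-u.min()<30:
            v=np.argwhere(m)[:,::-1]; print(n,"plate",d["conf"],rect(plane(n,v,.006)))
            if n=="side":
                pass
    # holder: bright/coloured
    x0,x1,y0,y1=(385,460,95,215) if n=="top" else (285,370,130,195)
    s=hsv[y0:y1,x0:x1].astype(int);
    for nm,m,z in(("blue",(s[...,0]>95)&(s[...,0]<125)&(s[...,1]>120),.047),("yel",(s[...,0]>18)&(s[...,0]<35)&(s[...,1]>110),.047),("all",(s[...,2]>125)|(s[...,1]>110),.008)):
        k,l,st,_=cv2.connectedComponentsWithStats(m.astype(np.uint8));i=1+st[1:,4].argmax()
        v=np.argwhere(l==i)[:,::-1]+[x0,y0];P=plane(n,v,z);print(n,nm,len(v),np.round(v.mean(0),1),np.round(P.mean(0),4),rect(P))
    c=im[y0:y1,x0:x1,::-1];k=5 if n=="top" else 6
    a=cv2.resize(c,(0,0),fx=k,fy=k,interpolation=cv2.INTER_CUBIC)
    b=im[130:205,255:335,::-1] if n=="top" else im[255:325,285:355,::-1]
    b=cv2.resize(b,(0,0),fx=4,fy=4,interpolation=cv2.INTER_CUBIC)
    H=max(a.shape[0],b.shape[0]);f=np.zeros((H,a.shape[1]+b.shape[1],3),np.uint8);f[:a.shape[0],:a.shape[1]]=a;f[:b.shape[0],a.shape[1]:]=b
    cv2.imwrite(f"pics/{n}2.png",f);print(f.shape)
E
```

```text
top plate 0.69 (array([484.7, 188.7]), array([121.5,  66.2]), -33.01)
top blue 460 [428.6 135.3] [ 0.5775 -0.1751  0.047 ] (array([ 577.5, -175.4]), array([75.1, 47.2]), 69.48)
top yel 419 [413.  177.2] [ 0.4632 -0.1323  0.047 ] (array([ 462.9, -132.1]), array([78.1, 42.1]), 71.69)
top all 4271 [418.6 157.5] [ 0.5253 -0.1607  0.008 ] (array([ 531.1, -169.6]), array([319.1, 204.3]), -1.03)
(600, 695, 3)
side plate 0.75 (array([501.4, 178.4]), array([168.1,  65.2]), -31.74)
side blue 153 [318.  151.8] [ 0.5682 -0.1556  0.047 ] (array([ 568.3, -159.3]), array([97.7, 74. ]), 68.62)
side yel 214 [339.  166.4] [ 0.4533 -0.1165  0.047 ] (array([ 453.8, -114.2]), array([120.8,  59.8]), -89.32)
side all 1459 [329.1 164.3] [ 0.5347 -0.1743  0.008 ] (array([ 548.1, -188.7]), array([347. , 143.2]), -20.7)
(390, 790, 3)
```

View pics/top2.png

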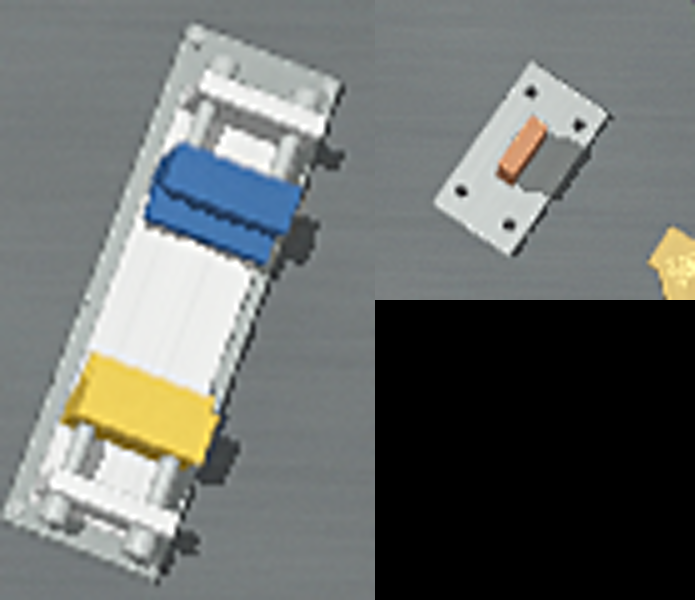

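View pics/side2.png

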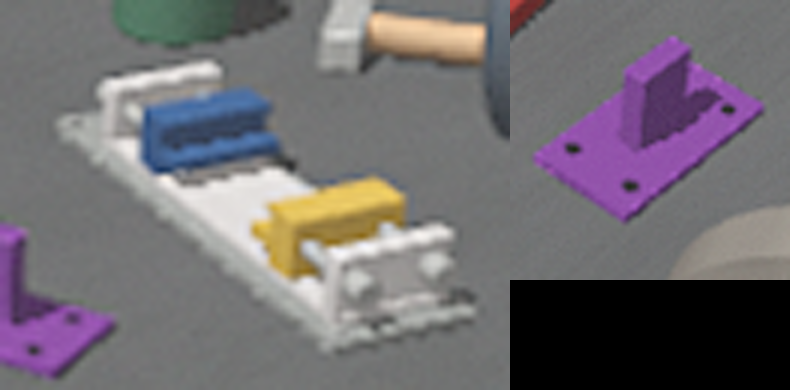

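The crops confirm the grey plate with the copper lug at top px (291,169). The holder shows the blue jaw at px (429,135) and the yellow at (413,177). The holder frame comes from edge fits.

```bash
cat > m.py <<'E'
from h import *
o=lambda a:np.array(a,float)/5+[385,95]-0.4
C=plane("top",o([(190,25),(342,82),(158,580),(5,520)]),.008)[:,:2]
ax=(C[0]-C[3])+(C[1]-C[2]);L=np.linalg.norm(ax)/2;ax/=np.linalg.norm(ax);mid=C.mean(0)
print("base mid",mid,"yaw",np.degrees(np.arctan2(ax[1],ax[0])),L,[np.linalg.norm(C[i]-C[i-1]) for i in range(4)])
print([np.degrees(np.arctan2(*(v[::-1]))) for v in (C[0]-C[3],C[1]-C[2])])
n=np.array([-ax[1],ax[0]])
for nm,p,z in(("yel lip inner -53",[(95,352),(218,400)],.047),("blue ledge +40",[(148,220),(265,262)],.030),("blue lip low edge(.042) +53",[(165,195),(285,240)],.042),("yel lip",[(156,376)],.047),("far post top in edge",[(205,80),(327,125)],.046),("near post top far edge",[(60,470),(180,515)],.046)):
    P=plane("top",o(p),z)[:,:2]-mid;print(nm,np.round(P@ax*1e3,1),np.round(P@n*1e3,1))
E
python3 m.py
```

```text
base mid [ 0.5336443  -0.16319039] yaw -20.396841481597175 0.29862799095775044 [np.float64(0.2982838653668142), np.float64(0.08957839749722432), np.float64(0.298972942050082), np.float64(0.08858197748634503)]
[np.float64(-20.301470315278884), np.float64(-20.49199283502203)]
yel lip inner -53 [-55.2 -55.2] [ 38.7 -30.7]
blue ledge +40 [28.3 30.1] [ 33.3 -33.4]
blue lip low edge(.042) +53 [40.4 41.1] [ 32.  -36.1]
yel lip [-55.3] [4.2]
far post top in edge [106.3 107.4] [ 34.4 -34.9]
near post top far edge [-121.1 -120.1] [ 34.  -33.1]
```

```bash
python3 -m inch '[0.1,-0.1,0,0,0,-0.07,0.3,-0.3,0,0,0,-0.15,0.5,-0.5,0,0,0,-0.23,0.7,-0.7,0,0,0,-0.31,0.9,-0.9,0,0,0,-0.39,1,-1,0,0,0,-0.46,1,-1,0,0,0,-0.54,1,-1,0,0,0,-0.62,1,-1,0,0,0,-0.7]' 87 20
python3 -m inch '[0.1,0.1,0,0,0,-0.07,0.3,0.2,0,0,0,-0.15,0.5,0.3,0,0,0,-0.23,0.7,0.4,0,0,0,-0.31,0.9,0.5,0,0,0,-0.39,1,0.5,0,0,0,-0.46,1,0.5,0,0,0,-0.54,1,0.5,0,0,0,-0.62,1,0.5,0,0,0,-0.7]'
```

```text
time: 1.35
position: [0.2724, -0.4786, 0.2448]
tool_rot: [0.74, 0.673, -0.0, 0.0]
ft_force: [0.1, 0.8, -0.4]
grip_width: 0.087
grip_force: 0.0
time: 2.1
position: [0.3203, -0.4032, 0.2448]
tool_rot: [0.281, 0.96, -0.0, 0.0]
ft_force: [0.2, -0.4, -0.5]
grip_width: 0.087
grip_force: 0.0
```

```bash
python3 -m inch '[0.1,0.3,0,0,0,0,0.2,0.65,0,0,0,0,0.33,1,0,0,0,0]' >/dev/null
python3 -m inch '[0.15,0.5,0,0,0,0,0.33,1,0,0,0,0]' >/dev/null
python3 -m inch '[0.15,0.5,0,0,0,0,0.33,1,0,0,0,0]' >/dev/null
python3 -m inch '[0.15,0.5,0,0,0,0,0.33,1,0,0,0,0]' >/dev/null
python3 -m inch '[0.15,0.5,0,0,0,0,0.33,1,0,0,0,0]' >/dev/null
python3 -m inch '[0.15,0.5,0,0,0,0,0.33,1,0,0,0,0]' >/dev/null
python3 -m inch '[0.15,0.5,0,0,0,0,0.33,1,0,0,0,0]' >/dev/null
python3 -m inch '[0,0.33,0.5,0,0,0,0,0.33,1,0,0,0,0,0.33,1,0,0,0]'
python3 - <<'E'
from h import *
# lug check from side picture before arm hides: model corners vs picture
im=camera("side");
for d in cut_out("side","plate_lug"):
    print(d["conf"],d["bbox"],np.median(im[d["region"]],0))
y=np.radians(-33);c,s=np.cos(y),np.sin(y);B=np.array([.4847,.1887])
P=[(B[0]+c*a-s*b,B[1]+s*a+c*b,z) for a,b,z in[(60,32,6),(60,-32,6),(-60,-32,6),(-60,32,6),(20,0,56),(-20,0,56)] for a,b,z in[(a/1e3,b/1e3,z/1e3)]]
print(np.round(proj("side",P),1).tolist());print(np.round(proj("top",P),1).tolist())
h=im[150:250,230:310,::-1];cv2.imwrite("pics/s3.png",cv2.resize(h,(480,600),interpolation=2))
E
```

```text
time: 3.6
position: [0.4795, 0.1846, 0.1588]
tool_rot: [0.282, 0.959, -0.003, -0.005]
ft_force: [-1.5, -0.2, -0.9]
grip_width: 0.0869
grip_force: 0.0
0.93 [263.7, 168.0, 303.8, 189.5] [139.  82. 162.]
0.8 [112.7, 294.4, 180.0, 353.4] [148.  82. 173.]
0.78 [250.1, 190.9, 280.9, 223.7] [183. 175. 172.]
0.76 [291.6, 264.1, 345.0, 309.6] [150.  85. 175.]
0.72 [178.2, 249.4, 229.7, 282.4] [234. 160. 182.]
[[248.0, 201.4], [269.7, 198.9], [280.0, 221.4], [256.5, 224.3], [261.9, 191.9], [265.1, 199.1]]
[[293.8, 144.8], [313.1, 157.7], [288.5, 193.5], [269.2, 180.4], [296.2, 159.5], [287.6, 171.9]]
```

View pics/s3.png

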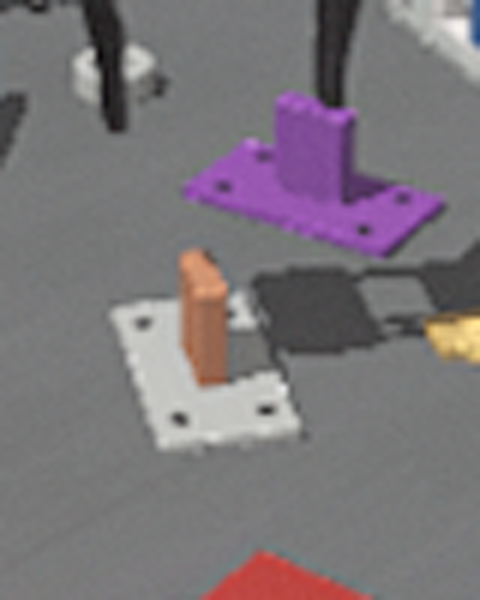

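The side crop agrees with the pose: lug top at px (262,192) to (265,198), and plate corners within 1 px of the prediction. Next I settle, then descend.

```bash
python3 -m inch '[0,0,0.3,0,0,0,0,0,0.5,0,0,0,0,0,0.6,0,0,0,0,0,0.6,0,0,0,0,0,0.6,0,0,0]'; python3 -c "
from h import *
o=get_obs();r=R.from_quat(o['tool_rot']);print(o['position'],r.as_matrix().round(4).tolist());print(r.inv().apply(np.array([.4847,.1887,.0325])-o['position'])/.08)"
```

```text
time: 4.12
position: [0.4839, 0.183, 0.1182]
tool_rot: [0.284, 0.959, 0.0, 0.001]
ft_force: [0.6, -0.5, -0.2]
grip_width: 0.0871
grip_force: 0.0
[0.48385914 0.18301422 0.11819391] [[-0.8382, 0.5454, 0.0023], [0.5454, 0.8382, 0.0003], [-0.0018, 0.0015, -1.0]]
[0.03183507 0.06368369 1.07121718]
```

```bash
python3 -m inch '[0.03,0.06,0.3,0,0,0,0.03,0.06,0.6,0,0,0,0.03,0.06,0.8,0,0,0,0.03,0.06,0.9,0,0,0,0.03,0.06,1,0,0,0]'; python3 -m inch '[0,0,0.07,0,0,0,0,0,0.07,0,0,0]'
python3 -m inch '[0,0,0,0,0,0,0,0,0,0,0,0,0,0,0,0,0,0,0,0,0,0,0,0,0,0,0,0,0,0,0,0,0,0,0,0,0,0,0,0,0,0,0,0,0,0,0,0]' 5 60
```

```text
time: 4.53
position: [0.4846, 0.1888, 0.0373]
tool_rot: [0.284, 0.959, 0.0, 0.001]
ft_force: [0.2, 0.1, 0.3]
grip_width: 0.0868
grip_force: 0.0
time: 4.7
position: [0.4839, 0.1888, 0.031]
tool_rot: [0.284, 0.959, 0.0, 0.0]
ft_force: [-0.4, 0.1, -0.4]
grip_width: 0.0873
grip_force: 0.0
time: 5.37
position: [0.4835, 0.1889, 0.031]
tool_rot: [0.284, 0.959, 0.0, -0.0]
ft_force: [0.5, 0.5, -0.0]
grip_width: 0.0417
grip_force: 0.0
```

```bash
python3 -m inch '[0,0,0,0,0,0,0,0,0,0,0,0,0,0,0,0,0,0,0,0,0,0,0,0,0,0,0,0,0,0,0,0,0,0,0,0,0,0,0,0,0,0]'
python3 -m inch '[0,0,0,0,0,0,0,0,0,0,0,0,0,0,0,0,0,0,0,0,0,0,0,0]'; python3 -c "
from h import *
o=get_obs();print(o['position'],o['grip_width'],o['ft_force'],R.from_quat(o['tool_rot']).as_matrix().round(4).tolist())"
```

```text
time: 5.95
position: [0.4838, 0.189, 0.0309]
tool_rot: [0.284, 0.959, 0.0, 0.0]
ft_force: [0.6, 0.8, -0.5]
grip_width: 0.0136
grip_force: 60.0
time: 6.28
position: [0.4837, 0.1889, 0.0309]
tool_rot: [0.284, 0.959, 0.0, 0.0]
ft_force: [1.1, 1.4, -0.5]
grip_width: 0.0138
grip_force: 60.0
[0.48369828 0.1888616  0.03094374] 0.013849827529430288 [ 1.06428229  1.39535352 -0.45415462] [[-0.8388, 0.5444, 0.0003], [0.5444, 0.8388, 0.0], [-0.0002, 0.0001, -1.0]]
```

```bash
python3 -m inch '[0,0,-0.1,0,0,0,0,0,-0.3,0,0,0,0,0,-0.6,0,0,0,0,0,-0.9,0,0,0,0,0,-1,0,0,0,0,0,-1,0,0,0,0,0,-1,0,0,0,0,0,-1,0,0,0]'
python3 -m inch '[-0.1,-0.1,-0.1,0,0,0,-0.25,-0.3,-0.3,0,0,0,-0.5,-0.58,-0.4,0,0,0,-0.72,-0.84,-0.5,0,0,0]' >/dev/null
python3 -m inch '[-0.24,-0.28,0,0,0,0,-0.48,-0.56,0,0,0,0,-0.72,-0.84,0,0,0,0]' >/dev/null
python3 -m inch '[-0.24,-0.28,0,0,0,0,-0.48,-0.56,0,0,0,0,-0.72,-0.84,0,0,0,0]' >/dev/null
python3 -m inch '[-0.24,-0.28,0,0,0,-0.03,-0.44,-0.5,0,0,0,-0.06,-0.6,-0.7,0,0,0,-0.1,-0.72,-0.84,0,0,0,-0.14,-0.72,-0.84,0,0,0,-0.14,-0.72,-0.84,0,0,0,-0.14,-0.72,-0.84,0,0,0,-0.14,-0.72,-0.84,0,0,0,-0.14,-0.72,-0.84,0,0,0,-0.14]'
cat > st.py <<'E'
from h import *
a=np.radians(-20.4);ax=np.array([np.cos(a),np.sin(a),0]);ay=np.array([-np.sin(a),np.cos(a),0])
M=np.array([.5336,-.1632,0])-.0114*ax
def st():
    o=get_obs();r=R.from_quat(o['tool_rot']);m=r.as_matrix();p=o['position'];xp=-m[:,0]
    th=np.degrees(np.arcsin(xp[2]));yaw=np.degrees(np.arctan2(xp[1],xp[0]))
    f=o['ft_force'];w=o['moment']
    print("t%.2f X%.2f Y%.2f Z%.2f mm th%.2f yaw%.2f roll%.2f | Fx%.2f Fy%.2f Fz%.2f My%.3f gw%.2f"%(o['time'],*(np.array([(p-M)@ax,(p-M)@ay,p[2]])*1e3),th,yaw,np.degrees(np.arcsin(m[2,1])),f@ax,f@ay,f[2],w@ay,o['grip_width']*1e3))
    return o,r
if __name__=="__main__": st()
E
python3 st.py
```

```text
time: 6.95
position: [0.4824, 0.1886, 0.1099]
tool_rot: [0.284, 0.959, -0.001, -0.001]
ft_force: [0.0, -0.2, -3.8]
grip_width: 0.0136
grip_force: 60.0
time: 8.53
position: [0.53, -0.1609, 0.1507]
tool_rot: [0.177, 0.984, 0.0, -0.001]
ft_force: [0.3, -0.5, -4.2]
grip_width: 0.0136
grip_force: 60.0
t8.53 X7.22 Y0.86 Z150.71 mm th-0.08 yaw-20.34 roll0.02 | Fx0.45 Fy-0.32 Fz-4.19 My-0.134 gw13.64
```

```bash
python3 -m inch '[0,0,0.1,0,-0.03,0,0,0,0.25,0,-0.08,0,0,0,0.4,0,-0.135,0,0,0,0.55,0,-0.135,0,0,0,0.63,0,-0.135,0,0,0,0.63,0,-0.135,0,0,0,0.63,0,-0.135,0,0,0,0.63,0,-0.135,0]' >/dev/null; python3 st.py
python3 - <<'E'
from st import *
for n,(x0,x1,y0,y1) in dict(top=(385,460,95,215),side=(285,385,115,195)).items():
    im=camera(n)[:,:,::-1];cv2.imwrite(f"pics/{n}4.png",im)
    globals()[n]=cv2.resize(im[y0:y1,x0:x1],(375,600) if n=="top" else (425,340),interpolation=2)
f=np.zeros((600,800,3),np.uint8);f[:,:375]=top;f[:340,375:]=side;cv2.imwrite("pics/c4.png",f)
E
```

```text
t9.20 X9.50 Y0.07 Z101.29 mm th12.28 yaw-20.35 roll-0.02 | Fx-0.09 Fy-0.15 Fz-3.60 My0.131 gw13.54
```

View pics/c4.png

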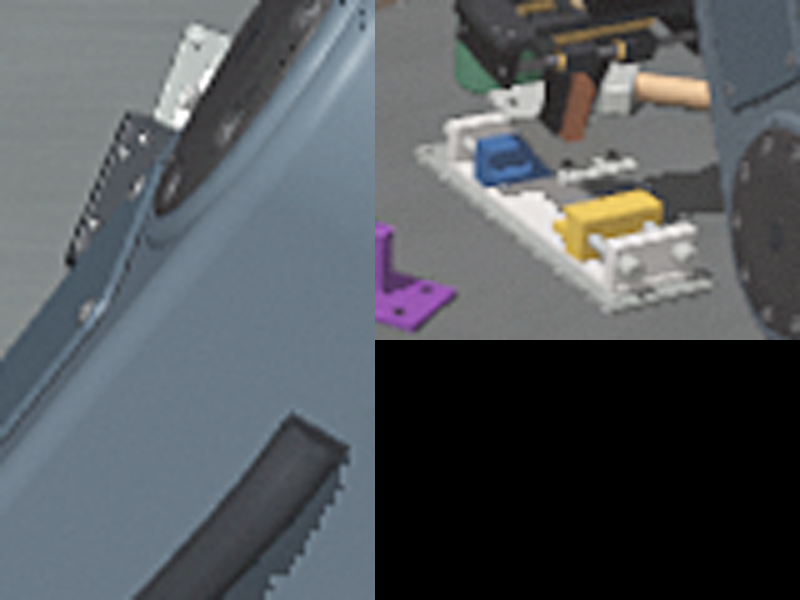

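The side view shows the plate tipped, with its low (yellow-side) edge at about px (329,157) to (346,153), hanging over the gap ahead of the yellow jaw. I'll check that against the model.

Run:
```python
from st import *
o,r=st()
print("plate low edge top corners",proj("side",[o['position']+r.apply([.06,s,.025]) for s in(-.032,.032)]).round(1).tolist())
print("bottom",proj("side",[o['position']+r.apply([.06,s,.031]) for s in(-.032,.032)]).round(1).tolist())
Q=lambda X,Y,Z:M+X*ax+Y*ay+[0,0,Z]
print("yel lip inner top",proj("side",[Q(-.053,s,.047) for s in(.035,-.035)]).round(1).tolist())
print("blue ledge edge",proj("side",[Q(.04,s,.03) for s in(.035,-.035)]).round(1).tolist())
```

```text
t9.30 X9.24 Y-0.00 Z101.37 mm th12.27 yaw-20.36 roll-0.02 | Fx0.67 Fy-0.16 Fz-3.23 My0.140 gw13.77
plate low edge top corners [[345.8, 154.2], [328.9, 157.8]]
bottom [[345.4, 155.7], [328.6, 159.3]]
yel lip inner top [[329.2, 164.0], [347.6, 160.0]]
blue ledge edge [[313.8, 157.4], [331.5, 153.7]]
```

```bash
python3 -m inch '[0.03,0,0.1,0,0,0,0.06,0,0.2,0,0,0,0.08,0,0.27,0,0,0,0.093,0,0.31,0,0,0,0.093,0,0.31,0,0,0,0.093,0,0.31,0,0,0,0.093,0,0.31,0,0,0]' >/dev/null; python3 st.py
```

```text
t9.88 X6.19 Y-0.04 Z74.70 mm th12.16 yaw-20.39 roll-0.00 | Fx0.62 Fy0.94 Fz-3.77 My0.140 gw13.64
```

```bash
python3 -m inch '[0.02,0,-0.005,0,0,0,0.05,0,-0.011,0,0,0,0.08,0,-0.017,0,0,0,0.098,0,-0.021,0,0,0,0.098,0,-0.021,0,0,0,0.098,0,-0.021,0,0,0]' >/dev/null; python3 st.py
python3 -m inch '[0.006,0,-0.0013,0,0,0,0.0122,0,-0.0026,0,0,0,0.0122,0,-0.0026,0,0,0]' >/dev/null; python3 st.py
python3 -m inch '[0.006,0,-0.0013,0,0,0,0.0122,0,-0.0026,0,0,0,0.0122,0,-0.0026,0,0,0]' >/dev/null; python3 st.py
python3 -m inch '[0.006,0,-0.0013,0,0,0,0.0122,0,-0.0026,0,0,0,0.0122,0,-0.0026,0,0,0]' >/dev/null; python3 st.py
python3 -m inch '[0.006,0,-0.0013,0,0,0,0.0122,0,-0.0026,0,0,0,0.0122,0,-0.0026,0,0,0]' >/dev/null; python3 st.py
```

```text
t10.38 X-2.10 Y0.03 Z74.83 mm th12.15 yaw-20.38 roll-0.00 | Fx0.22 Fy-0.26 Fz-3.72 My0.103 gw13.69
t10.63 X-3.06 Y0.04 Z74.70 mm th12.14 yaw-20.38 roll0.00 | Fx-0.27 Fy0.76 Fz-3.28 My0.104 gw13.57
t10.88 X-3.73 Y-0.02 Z74.79 mm th12.19 yaw-20.39 roll-0.00 | Fx0.26 Fy0.12 Fz-3.58 My0.033 gw13.50
t11.13 X-3.98 Y-0.11 Z74.99 mm th12.28 yaw-20.41 roll-0.01 | Fx2.34 Fy0.51 Fz-3.81 My-0.365 gw13.62
t11.38 X-4.79 Y-0.15 Z75.08 mm th12.30 yaw-20.40 roll-0.02 | Fx4.58 Fy0.79 Fz-5.15 My-0.704 gw13.79
```

```bash
python3 -m inch '[0.0122,0,-0.0026,0,0,0,0.0244,0,-0.0052,0,0,0,0.0366,0,-0.0078,0,0,0,0.0366,0,-0.0078,0,0,0]' >/dev/null; python3 st.py
python3 -m inch '[0.0122,0,-0.0026,0,0,0,0.0244,0,-0.0052,0,0,0,0.0366,0,-0.0078,0,0,0,0.0366,0,-0.0078,0,0,0]' >/dev/null; python3 st.py
```

```text
t11.72 X-7.30 Y-0.21 Z75.17 mm th12.38 yaw-20.41 roll-0.03 | Fx5.95 Fy1.40 Fz-6.55 My-1.042 gw13.66
t12.05 X-9.09 Y-0.35 Z75.45 mm th12.53 yaw-20.44 roll-0.05 | Fx8.02 Fy2.37 Fz-7.72 My-1.431 gw13.72
```

```bash
python3 -m inch '[0.0125,0,-0.001,0,0,0,0.025,0,-0.002,0,0,0,0.038,0,-0.003,0,0,0,0.05,0,-0.0044,0,0,0,0.05,0,-0.0044,0,0,0]' >/dev/null; python3 st.py
python3 -m inch '[0.0125,0,-0.001,0,0,0,0.025,0,-0.002,0,0,0,0.03,0,-0.003,0,0,0,0.03,0,-0.003,0,0,0]' >/dev/null; python3 st.py
```

```text
t12.47 X-11.29 Y-0.44 Z75.64 mm th12.76 yaw-20.46 roll-0.07 | Fx9.71 Fy3.83 Fz-4.86 My-1.743 gw13.34
t12.80 X-12.51 Y-0.52 Z75.76 mm th12.90 yaw-20.48 roll-0.08 | Fx10.69 Fy4.70 Fz-4.72 My-1.953 gw13.90
```

```bash
python3 -m inch '[0.0125,0,-0.003,0,0,0,0.025,0,-0.005,0,0,0,0.025,0,-0.005,0,0,0,0.025,0,-0.005,0,0,0]' >/dev/null; python3 st.py
python3 -m inch '[0.0125,0,-0.003,0,0,0,0.018,0,-0.004,0,0,0,0.018,0,-0.004,0,0,0,0.018,0,-0.004,0,0,0]' >/dev/null; python3 st.py
python3 - <<'E'
from st import *
print(get_obs()['moment'])
im=camera("side")[:,:,::-1];cv2.imwrite("pics/side5.png",im);cv2.imwrite("pics/c5.png",cv2.resize(im[115:195,285:385],(750,600),interpolation=2))
E
```

```text
t13.13 X-13.85 Y-0.55 Z75.86 mm th12.98 yaw-20.49 roll-0.09 | Fx12.42 Fy5.30 Fz-6.17 My-2.184 gw13.97
t13.47 X-14.74 Y-0.59 Z75.94 mm th13.05 yaw-20.50 roll-0.10 | Fx13.03 Fy5.52 Fz-6.14 My-2.313 gw13.67
[ 3.57226673e-01 -2.60037686e+00  2.10017202e-03]
```

View pics/c5.png

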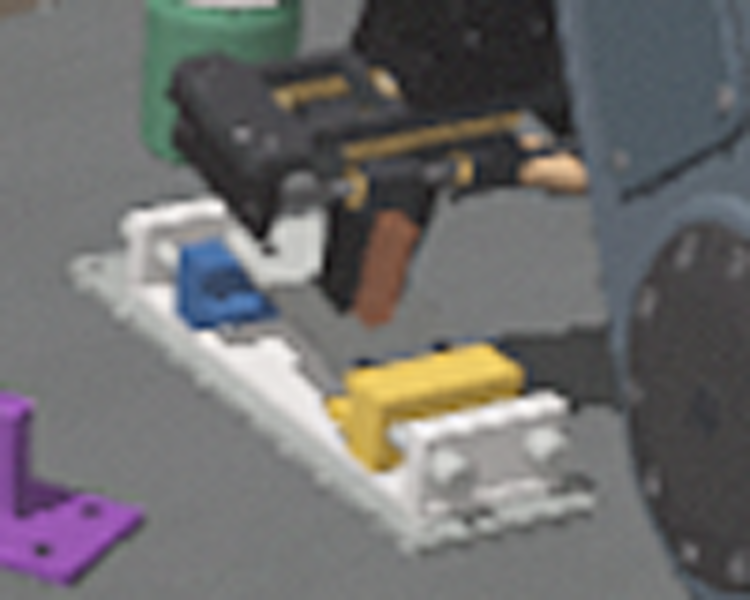

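The plate's low edge is under the yellow lip (jaw top-left corner at about px (331,165)). Its blue-side end is still above the blue lip. I'll measure the jaw shift by template match.

Run:
```python
from st import *
a=cv2.imread("pics/side4.png");b=cv2.imread("pics/side5.png")
Q=lambda X,Y,Z:M+X*ax+Y*ay+[0,0,Z]
p0,p1=proj("side",[Q(-.06,0.02,.045),Q(-.07,0.02,.045)]);print("px per 10mm",p1-p0)
c=proj("side",[Q(-.06,.02,.047)])[0]
def hue(i):
    s=cv2.cvtColor(cv2.resize(i[140:190,315:375],(0,0),fx=8,fy=8,interpolation=2),cv2.COLOR_BGR2HSV).astype(np.float32);return ((s[...,0]>15)&(s[...,0]<35)).astype(np.float32)*s[...,1]
A,B=hue(a),hue(b)
for (x0,x1,y0,y1) in [(329,348,158,172),(330,340,160,174),(340,354,158,168)]:
    t=A[(y0-140)*8:(y1-140)*8,(x0-315)*8:(x1-315)*8]
    m=cv2.matchTemplate(B,t,cv2.TM_CCOEFF_NORMED);_,v,_,l=cv2.minMaxLoc(m);d=np.array(l)/8-[x0-315,y0-140]
    u=(p1-p0);print(d,round(v,3),"d mm",10*d@u/(u@u))
```

```text
px per 10mm [1.7418731  1.28751202]
[1.5   0.875] 0.872 d mm 7.970023078790469
[1.75  1.125] 0.939 d mm 9.584211266087323
[1.875 1.25 ] 0.953 d mm 10.39130535973575
```

```bash
cat > plan.py <<'E'
from st import *
import sys
o,r=st();d=float(sys.argv[1]);thc=float(sys.argv[2]);xp=-r.as_matrix()[:,0];th0=np.degrees(np.arcsin(xp[2]));X=(o['position']-M)@ax*1e3;Z=o['position'][2]*1e3
c,s=np.cos(np.radians(thc)),np.sin(np.radians(thc))
for t in map(float,sys.argv[3:]):
    C,S=np.cos(np.radians(t)),np.sin(np.radians(t));dX=-57.2-d+60*C-25*S-X;dZ=31+60*S+31*C-Z
    print(t,"dX%.2f dZ%.2f"%(dX,dZ),"rows",round(-(c*dX+s*dZ)/80,4),round((s*dX-c*dZ)/80,4),"turn",round((th0-t)/90,4))
E
python3 plan.py 11.2 12.3 13 12 11 10 9
```

```text
t13.52 X-14.73 Y-0.57 Z75.97 mm th13.05 yaw-20.50 roll-0.10 | Fx13.55 Fy4.86 Fz-7.52 My-2.392 gw13.68
13.0 dX-0.83 dZ-1.26 rows 0.0136 0.0132 turn 0.0006
12.0 dX-0.18 dZ-2.17 rows 0.008 0.026 turn 0.0117
11.0 dX0.45 dZ-3.09 rows 0.0027 0.0389 turn 0.0228
10.0 dX1.07 dZ-4.02 rows -0.0024 0.0519 turn 0.0339
9.0 dX1.68 dZ-4.96 rows -0.0073 0.0651 turn 0.045
```

```bash
python3 -m inch '[0.01,0,0.006,0,0,0,0.018,0,0.013,0,0,0,0.015,0,0.02,0,0.006,0,0.012,0,0.026,0,0.012,0,0.01,0,0.033,0,0.017,0,0.007,0,0.039,0,0.023,0,0.005,0,0.045,0,0.028,0,0.003,0,0.052,0,0.034,0,0,0,0.058,0,0.039,0,-0.002,0,0.065,0,0.045,0,-0.002,0,0.065,0,0.045,0]' >/dev/null; python3 plan.py 11.2 8.5 9 8 7 6 5 4 3
```

```text
t14.43 X-11.73 Y-0.92 Z71.72 mm th9.22 yaw-20.48 roll-0.13 | Fx11.94 Fy4.34 Fz0.47 My-2.251 gw13.49
9.0 dX-1.32 dZ-0.72 rows 0.0177 0.0064 turn 0.0024
8.0 dX-0.74 dZ-1.67 rows 0.0122 0.0193 turn 0.0135
7.0 dX-0.17 dZ-2.64 rows 0.007 0.0323 turn 0.0246
6.0 dX0.38 dZ-3.62 rows 0.0019 0.0455 turn 0.0357
5.0 dX0.92 dZ-4.61 rows -0.0028 0.0587 turn 0.0468
4.0 dX1.44 dZ-5.61 rows -0.0074 0.072 turn 0.058
3.0 dX1.93 dZ-6.63 rows -0.0117 0.0855 turn 0.0691
```

```bash
python3 -m inch '[0.012,0,-0.001,0,0,0,0.024,0,-0.001,0,0,0,0.034,0,0,0,0,0,0.034,0,0,0,0,0,0.034,0,0,0,0,0]' >/dev/null; python3 plan.py 12 8.5 9 8 7 6 5 4 3
python3 - <<'E'
from st import *
im=camera("side")[:,:,::-1];cv2.imwrite("pics/side6.png",im)
a=cv2.imread("pics/side4.png");b=im
Q=lambda X,Y,Z:M+X*ax+Y*ay+[0,0,Z]
p0,p1=proj("side",[Q(-.06,0.02,.045),Q(-.07,0.02,.045)])
def hue(i):
    s=cv2.cvtColor(cv2.resize(i[140:190,315:375],(0,0),fx=8,fy=8,interpolation=2),cv2.COLOR_BGR2HSV).astype(np.float32);return ((s[...,0]>15)&(s[...,0]<35)).astype(np.float32)*s[...,1]
A,B=hue(a),hue(b)
for (x0,x1,y0,y1) in [(329,348,158,172),(330,340,160,174),(340,354,158,168)]:
    t=A[(y0-140)*8:(y1-140)*8,(x0-315)*8:(x1-315)*8]
    m=cv2.matchTemplate(B,t,cv2.TM_CCOEFF_NORMED);_,v,_,l=cv2.minMaxLoc(m);d=np.array(l)/8-[x0-315,y0-140]
    u=(p1-p0);print(d,round(v,3),"d mm",10*d@u/(u@u))
cv2.imwrite("pics/c6.png",cv2.resize(im[115:195,285:385],(750,600),interpolation=2))
E
```

```text
t14.85 X-13.54 Y-0.96 Z71.85 mm th9.38 yaw-20.50 roll-0.14 | Fx14.58 Fy4.77 Fz0.04 My-2.480 gw13.79
9.0 dX-0.31 dZ-0.85 rows 0.0054 0.0099 turn 0.0042
8.0 dX0.28 dZ-1.80 rows -0.0001 0.0228 turn 0.0153
7.0 dX0.85 dZ-2.77 rows -0.0054 0.0358 turn 0.0264
6.0 dX1.40 dZ-3.75 rows -0.0104 0.0489 turn 0.0375
5.0 dX1.94 dZ-4.74 rows -0.0152 0.0622 turn 0.0486
4.0 dX2.45 dZ-5.74 rows -0.0197 0.0755 turn 0.0598
3.0 dX2.95 dZ-6.75 rows -0.024 0.0889 turn 0.0709
[1.875 1.   ] 0.852 d mm 9.705262941739488
[2.   1.25] 0.925 d mm 10.855378244386046
[2.125 1.25 ] 0.943 d mm 11.319451129036342
```

View pics/c6.png

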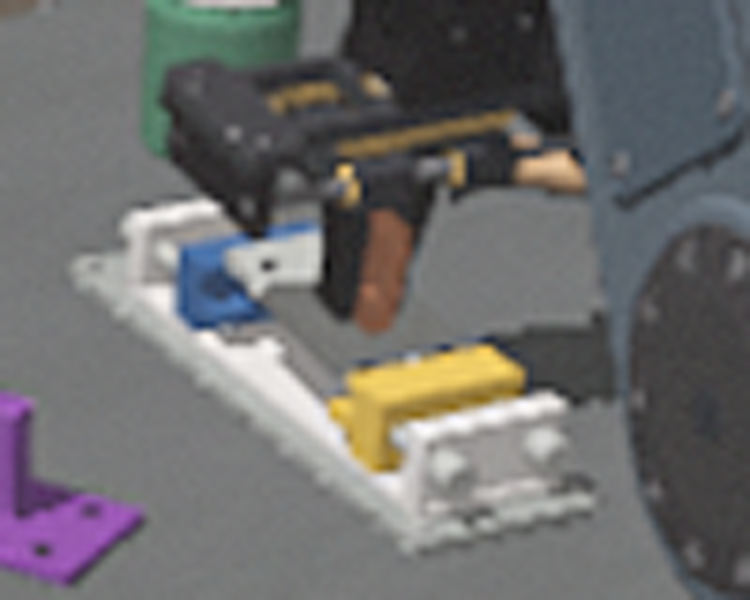

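The plate's raised end is at about px (316–328,148), now beside the inner face of the blue lip. The jaw is about 11 mm back. Next I lower in two stages.

```bash
python3 -m inch '[0.004,0,0.006,0,0.004,0,0.003,0,0.015,0,0.01,0,0,0,0.023,0,0.015,0,-0.003,0,0.03,0,0.021,0,-0.005,0,0.036,0,0.026,0,-0.005,0,0.036,0,0.026,0]' >/dev/null; python3 plan.py 12 6.5 7 6 5 4 3 2 1 0
```

```text
t15.40 X-11.88 Y-1.13 Z69.26 mm th7.11 yaw-20.49 roll-0.15 | Fx14.27 Fy3.48 Fz3.64 My-2.392 gw13.46
7.0 dX-0.82 dZ-0.17 rows 0.0104 0.001 turn 0.0012
6.0 dX-0.26 dZ-1.15 rows 0.0049 0.014 turn 0.0124
5.0 dX0.27 dZ-2.14 rows -0.0003 0.027 turn 0.0235
4.0 dX0.79 dZ-3.15 rows -0.0053 0.0402 turn 0.0346
3.0 dX1.29 dZ-4.16 rows -0.0101 0.0535 turn 0.0457
2.0 dX1.77 dZ-5.18 rows -0.0146 0.0668 turn 0.0568
1.0 dX2.23 dZ-6.21 rows -0.0189 0.0803 turn 0.0679
0.0 dX2.68 dZ-7.26 rows -0.023 0.0939 turn 0.079
```

```bash
python3 -m inch '[0.006,0,-0.004,0,0.004,0,0.004,0,0.005,0,0.012,0,0.001,0,0.012,0,0.018,0,-0.002,0,0.019,0,0.024,0,-0.004,0,0.026,0,0.03,0,-0.006,0,0.032,0,0.035,0,-0.006,0,0.032,0,0.035,0]' >/dev/null; python3 plan.py 12 3.2 4 3 2 1 0 -0.5
```

```text
t15.98 X-10.85 Y-1.08 Z66.21 mm th3.99 yaw-20.50 roll-0.13 | Fx15.14 Fy3.27 Fz0.48 My-2.667 gw13.41
4.0 dX-0.24 dZ-0.10 rows 0.003 0.0011 turn -0.0001
3.0 dX0.26 dZ-1.11 rows -0.0025 0.0141 turn 0.0111
2.0 dX0.74 dZ-2.14 rows -0.0078 0.0272 turn 0.0222
1.0 dX1.21 dZ-3.17 rows -0.0129 0.0404 turn 0.0333
0.0 dX1.65 dZ-4.21 rows -0.0177 0.0537 turn 0.0444
-0.5 dX1.87 dZ-4.74 rows -0.02 0.0604 turn 0.0499
```

```bash
python3 -m inch '[-0.004,0,0.007,0,0.006,0,-0.007,0,0.014,0,0.011,0,-0.01,0,0.021,0,0.017,0,-0.013,0,0.027,0,0.022,0,-0.016,0,0.034,0,0.028,0,-0.019,0,0.04,0,0.033,0,-0.019,0,0.04,0,0.033,0]' >/dev/null; python3 plan.py 11.3 0.3 1 0 -0.5
```

```text
t16.57 X-9.19 Y-1.05 Z63.11 mm th1.03 yaw-20.50 roll-0.12 | Fx14.80 Fy2.59 Fz2.91 My-2.435 gw13.93
1.0 dX0.25 dZ-0.07 rows -0.0031 0.0008 turn 0.0003
0.0 dX0.69 dZ-1.11 rows -0.0086 0.0139 turn 0.0114
-0.5 dX0.91 dZ-1.63 rows -0.0112 0.0205 turn 0.017
```

```bash
python3 -m inch '[-0.005,0,0.007,0,0.006,0,-0.01,0,0.014,0,0.012,0,-0.01,0,0.014,0,0.012,0,-0.01,0,0.014,0,0.012,0]' >/dev/null; python3 plan.py 11.3 -0.5 0
python3 - <<'E'
from st import *
im=camera("side")[:,:,::-1];cv2.imwrite("pics/side7.png",im)
cv2.imwrite("pics/c7.png",cv2.resize(im[125:185,295:375],(800,600),interpolation=2))
o=get_obs();r=R.from_quat(o['tool_rot'])
u=lambda P:((proj("side",P)-[295,125])*10).round().tolist()
print("blue end top/bottom (+y) corners",u([o['position']+r.apply(v) for v in([-.06,.032,.025],[-.06,.032,.031],[.045,.032,.025],[.045,.032,.031])]))
Q=lambda X,Y,Z:M+X*ax+Y*ay+[0,0,Z]
print("blue lip corner bot/top",u([Q(.0538,.035,.042),Q(.0538,.035,.047),Q(.0408,.035,.03)]))
E
```

```text
t16.90 X-8.54 Y-1.08 Z61.99 mm th-0.04 yaw-20.49 roll-0.12 | Fx14.05 Fy1.47 Fz2.87 My-2.548 gw13.80
0.0 dX0.04 dZ0.01 rows -0.0005 -0.0002 turn -0.0004
blue end top/bottom (+y) corners [[182.0, 289.0], [181.0, 306.0], [351.0, 417.0], [350.0, 434.0]]
blue lip corner bot/top [[169.0, 275.0], [170.0, 261.0], [187.0, 323.0]]
```

View pics/c7.png

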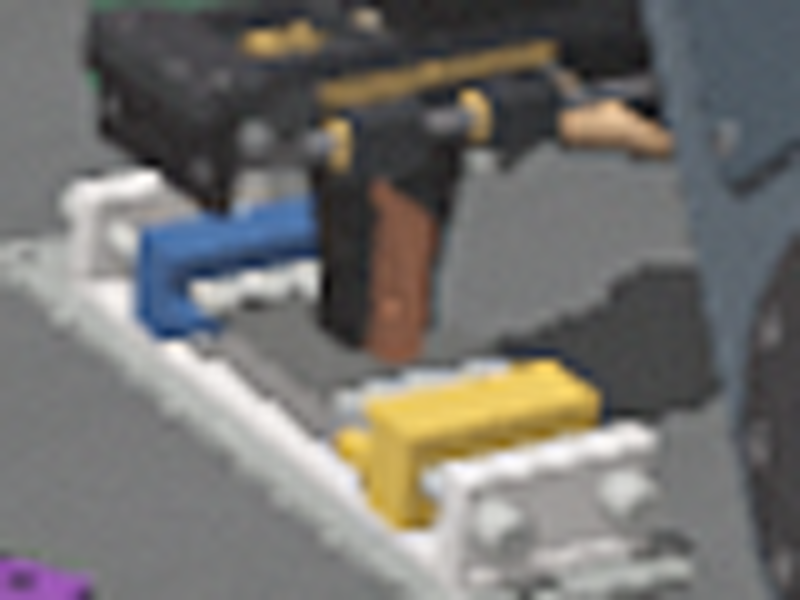

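The plate's far edge is at about px (315,154), just below the blue lip and flat. Easing it back now.

```bash
python3 -m inch '[-0.01,0,0,0,0,0,-0.02,0,0,0,0,0,-0.03,0,0,0,0,0,-0.04,0,0,0,0,0,-0.05,0,0,0,0,0,-0.06,0,0,0,0,0,-0.07,0,0,0,0,0,-0.08,0,0,0,0,0,-0.08,0,0,0,0,0]' >/dev/null; python3 st.py
python3 -m inch '[-0.01,0,0,0,0,0,-0.02,0,0,0,0,0,-0.03,0,0,0,0,0,-0.03,0,0,0,0,0]' >/dev/null; python3 st.py
```

```text
t17.70 X-5.31 Y-1.08 Z61.31 mm th-0.43 yaw-20.45 roll-0.11 | Fx9.97 Fy0.42 Fz3.55 My-1.958 gw13.70
t18.03 X-4.32 Y-1.03 Z61.29 mm th-0.58 yaw-20.44 roll-0.11 | Fx7.38 Fy-0.16 Fz5.05 My-1.982 gw13.48
```

```bash
python3 -m inch '[-0.01,0,-0.003,0,-0.004,0,-0.02,0,-0.006,0,-0.008,0,-0.03,0,-0.008,0,-0.012,0,-0.04,0,-0.008,0,-0.012,0,-0.04,0,-0.008,0,-0.012,0]' >/dev/null; python3 st.py
python3 -m inch '[-0.01,0,0,0,0,0,-0.02,0,0,0,0,0,-0.03,0,0,0,0,0,-0.03,0,0,0,0,0]' >/dev/null; python3 st.py
```

```text
t18.45 X-2.31 Y-0.95 Z61.18 mm th0.31 yaw-20.42 roll-0.09 | Fx7.36 Fy-1.39 Fz1.08 My-1.218 gw13.70
t18.78 X-1.31 Y-0.94 Z60.96 mm th0.12 yaw-20.41 roll-0.09 | Fx6.55 Fy-1.46 Fz3.27 My-0.857 gw13.88
```

```bash
python3 -m inch '[-0.01,0,-0.003,0,-0.001,0,-0.02,0,-0.005,0,-0.001,0,-0.02,0,-0.005,0,-0.001,0,-0.02,0,-0.005,0,-0.001,0]' >/dev/null; python3 st.py
python3 -m inch '[-0.01,0,0,0,0,0,-0.015,0,0,0,0,0,-0.015,0,0,0,0,0,-0.015,0,0,0,0,0]' >/dev/null; python3 st.py
```

```text
t19.12 X-1.22 Y-0.90 Z60.91 mm th0.02 yaw-20.38 roll-0.08 | Fx5.02 Fy-3.56 Fz4.44 My-0.831 gw13.70
t19.45 X-0.69 Y-0.90 Z60.92 mm th-0.05 yaw-20.38 roll-0.08 | Fx2.33 Fy-2.99 Fz5.53 My-0.842 gw13.55
```

```bash
python3 -m inch '[-0.01,0,-0.006,0,0,0,-0.018,0,-0.012,0,0,0,-0.018,0,-0.012,0,0,0,-0.018,0,-0.012,0,0,0]' >/dev/null; python3 st.py
python3 -m inch '[-0.01,0,-0.003,0,-0.002,0,-0.01,0,-0.006,0,-0.002,0,-0.01,0,-0.006,0,-0.002,0,-0.01,0,-0.006,0,-0.002,0]' >/dev/null; python3 st.py
```

```text
t19.78 X-0.34 Y-0.78 Z61.01 mm th-0.21 yaw-20.38 roll-0.06 | Fx2.31 Fy-4.52 Fz3.19 My-0.886 gw13.80
t20.12 X-0.20 Y-0.81 Z61.02 mm th-0.13 yaw-20.38 roll-0.06 | Fx3.31 Fy-4.90 Fz0.55 My-0.644 gw13.62
```

```bash
python3 -m inch '[-0.01,0,-0.001,0,-0.003,0,-0.018,0,-0.002,0,-0.006,0,-0.018,0,-0.002,0,-0.006,0,-0.018,0,-0.002,0,-0.006,0]' >/dev/null; python3 st.py
python3 -m inch '[-0.01,0,0,0,-0.002,0,-0.012,0,0,0,-0.002,0,-0.012,0,0,0,-0.002,0,-0.012,0,0,0,-0.002,0]' >/dev/null; python3 st.py
```

```text
t20.45 X-0.11 Y-0.50 Z61.01 mm th0.21 yaw-20.36 roll-0.03 | Fx0.87 Fy-4.61 Fz1.62 My-0.044 gw13.81
t20.78 X0.17 Y-0.49 Z61.02 mm th0.30 yaw-20.34 roll-0.03 | Fx0.25 Fy-5.99 Fz4.06 My0.322 gw13.59
```

```bash
cat > jaw.py <<'E'
from st import *
a=cv2.imread("pics/side4.png");b=camera("side")[:,:,::-1];cv2.imwrite("pics/side8.png",b)
Q=lambda X,Y,Z:M+X*ax+Y*ay+[0,0,Z]
def sat(i,lo,hi):
    s=cv2.cvtColor(cv2.resize(i[120:190,295:375],(0,0),fx=8,fy=8,interpolation=2),cv2.COLOR_BGR2HSV).astype(np.float32);return ((s[...,0]>lo)&(s[...,0]<hi)).astype(np.float32)*s[...,1]
for nm,lo,hi,sg,rs in(("yellow",15,35,-1,[(330,340,160,174),(340,354,158,168)]),("blue",95,125,1,[(306,314,145,159),(306,318,144,156)])):
    A,B=sat(a,lo,hi),sat(b,lo,hi);p0,p1=proj("side",[Q(sg*.06,.02,.045),Q(sg*.07,.02,.045)]);u=p1-p0
    for x0,x1,y0,y1 in rs:
        t=A[(y0-120)*8:(y1-120)*8,(x0-295)*8:(x1-295)*8];m=cv2.matchTemplate(B,t,cv2.TM_CCOEFF_NORMED);_,v,_,l=cv2.minMaxLoc(m)
        d=np.array(l)/8-[x0-295,y0-120];print(nm,d,round(v,3),"mm",round(10*d@u/(u@u),2))
E
python3 jaw.py; python3 st.py
```

```text
yellow [0.625 0.375] 0.969 mm 3.35
yellow [0.5   0.375] 0.969 mm 2.89
blue [-0.375 -0.125] 0.971 mm 1.99
blue [-0.625 -0.5  ] 0.816 mm 4.24
t20.83 X0.18 Y-0.47 Z61.02 mm th0.30 yaw-20.34 roll-0.03 | Fx0.36 Fy-5.55 Fz3.55 My0.329 gw13.95
```

```bash
python3 -m inch '[-0.01,-0.006,-0.004,0,0.002,0,-0.016,-0.012,-0.006,0,0.003,0,-0.016,-0.012,-0.006,0,0.003,0,-0.016,-0.012,-0.006,0,0.003,0]' >/dev/null; python3 jaw.py; python3 st.py
```

```text
yellow [0.375 0.25 ] 0.98 mm 2.08
yellow [0.25 0.25] 0.975 mm 1.61
blue [-0.625 -0.25 ] 0.964 mm 3.45
blue [-0.75  -0.625] 0.822 mm 5.17
t21.22 X1.61 Y-0.56 Z60.95 mm th0.07 yaw-20.37 roll0.04 | Fx-2.37 Fy-1.58 Fz-1.76 My0.329 gw13.37
```

```bash
python3 -m inch '[0.008,-0.003,0,0,0.002,0,0.014,-0.005,0,0,0.002,0,0.014,-0.005,0,0,0.002,0,0.014,-0.005,0,0,0.002,0]' >/dev/null; python3 jaw.py; python3 st.py
```

```text
yellow [0.25 0.25] 0.979 mm 1.61
yellow [0.25 0.25] 0.974 mm 1.61
blue [-0.625 -0.25 ] 0.966 mm 3.45
blue [-0.75  -0.625] 0.819 mm 5.17
t21.60 X1.60 Y-0.61 Z61.04 mm th0.03 yaw-20.40 roll0.06 | Fx-1.89 Fy2.39 Fz-6.75 My0.217 gw13.96
```

```bash
python3 -m inch '[0.006,0.003,0.003,0,0,0,0.012,0.005,0.005,0,0,0,0.012,0.005,0.005,0,0,0,0.012,0.005,0.005,0,0,0]' >/dev/null; python3 jaw.py; python3 st.py
```

```text
yellow [0.375 0.25 ] 0.98 mm 2.08
yellow [0.25 0.25] 0.972 mm 1.61
blue [-0.625 -0.25 ] 0.972 mm 3.45
blue [-0.75  -0.625] 0.827 mm 5.17
t21.98 X1.53 Y-0.70 Z61.23 mm th0.16 yaw-20.40 roll0.02 | Fx-2.12 Fy2.53 Fz-7.09 My0.219 gw13.62
```

```bash
python3 -m inch '[0.008,0,0.004,0,0,0,0.015,0,0.008,0,0,0,0.015,0,0.008,0,0,0,0.015,0,0.008,0,0,0]' >/dev/null; python3 jaw.py; python3 st.py
```

```text
yellow [0.375 0.25 ] 0.978 mm 2.08
yellow [0.25 0.25] 0.967 mm 1.61
blue [-0.625 -0.25 ] 0.971 mm 3.45
blue [-0.75 -0.5 ] 0.823 mm 4.77
t22.37 X1.17 Y-0.78 Z61.13 mm th0.27 yaw-20.40 roll0.01 | Fx-0.54 Fy3.49 Fz-1.12 My0.128 gw13.89
```

```bash
python3 -m inch '[0.006,0.004,0,0,0,0,0.01,0.008,0,0,0,0,0.01,0.008,0,0,0,0,0.01,0.008,0,0,0,0]' - 20 >/dev/null; python3 jaw.py; python3 st.py
```

```text
yellow [0.375 0.375] 0.972 mm 2.42
yellow [0.375 0.25 ] 0.966 mm 2.08
blue [-0.5   -0.125] 0.976 mm 2.53
blue [-0.625 -0.5  ] 0.825 mm 4.24
t22.75 X0.66 Y-0.73 Z61.11 mm th0.30 yaw-20.37 roll-0.04 | Fx1.59 Fy1.09 Fz-0.21 My0.013 gw13.93
```

```bash
python3 -m inch '[0,0,0,0,0,0,0,0,0,0,0,0,0,0,0,0,0,0]' - 5 >/dev/null; python3 st.py; python3 -m inch '[0,0,0,0,0,0,0,0,0,0,0,0,0,0,0,0,0,0,0,0,0,0,0,0,0,0,0,0,0,0,0,0,0,0,0,0,0,0,0,0,0,0,0,0,0,0,0,0]' 45; python3 jaw.py; python3 st.py
```

```text
t23.00 X0.60 Y-0.73 Z61.10 mm th0.29 yaw-20.35 roll-0.05 | Fx0.64 Fy-0.10 Fz1.40 My-0.157 gw14.30
time: 23.67
position: [0.5225, -0.1594, 0.0607]
tool_rot: [0.177, 0.984, -0.0, 0.002]
ft_force: [0.5, -0.6, -0.6]
grip_width: 0.0442
grip_force: 0.0
yellow [0.375 0.25 ] 0.972 mm 2.08
yellow [0.375 0.375] 0.969 mm 2.42
blue [-0.5   -0.125] 0.969 mm 2.53
blue [-0.625 -0.625] 0.819 mm 4.64
t23.72 X-0.28 Y-0.29 Z60.67 mm th0.18 yaw-20.38 roll-0.00 | Fx-0.25 Fy-0.02 Fz0.07 My-0.153 gw44.82
```

Released, with the jaws unchanged. I'll retreat straight up, then off towards the +y side, and check.

```bash
python3 -m inch '[0,0,-0.1,0,0,0,0,0,-0.3,0,0,0,0,0,-0.6,0,0,0,0,0,-1,0,0,0]' >/dev/null; python3 -m inch '[0,0,-0.4,0,0,0,0,0,-0.8,0,0,0,0,0,-1,0,0,0]' >/dev/null
python3 -m inch '[0.4,0.4,0,0,0,0,0.8,0.8,0,0,0,0,1,1,0,0,0,0]' >/dev/null
python3 -m inch '[0,0.4,0,0,0,0,0,0.8,0,0,0,0,0,1,0,0,0,0,0,1,0,0,0,0,0,1,0,0,0,0]'
python3 - <<'E'
from st import *
f=np.zeros((600,800,3),np.uint8)
im=camera("top")[:,:,::-1];f[:,:375]=cv2.resize(im[95:215,385:460],(375,600),interpolation=2)
im=camera("side")[:,:,::-1];f[:425,375:]=cv2.resize(im[115:195,295:375],(425,425),interpolation=2)
cv2.imwrite("pics/c9.png",f)
E
python3 jaw.py
```

```text
time: 24.97
position: [0.5027, 0.0192, 0.2208]
tool_rot: [0.176, 0.984, -0.001, 0.002]
ft_force: [-0.6, -0.1, 0.3]
grip_width: 0.0449
grip_force: 0.0
yellow [0.625 0.375] 0.967 mm 3.35
yellow [0.25  0.875] 0.972 mm 3.33
blue [-0.5   -0.125] 0.969 mm 2.53
blue [-0.75  -0.375] 0.827 mm 4.38
```

View pics/c9.png

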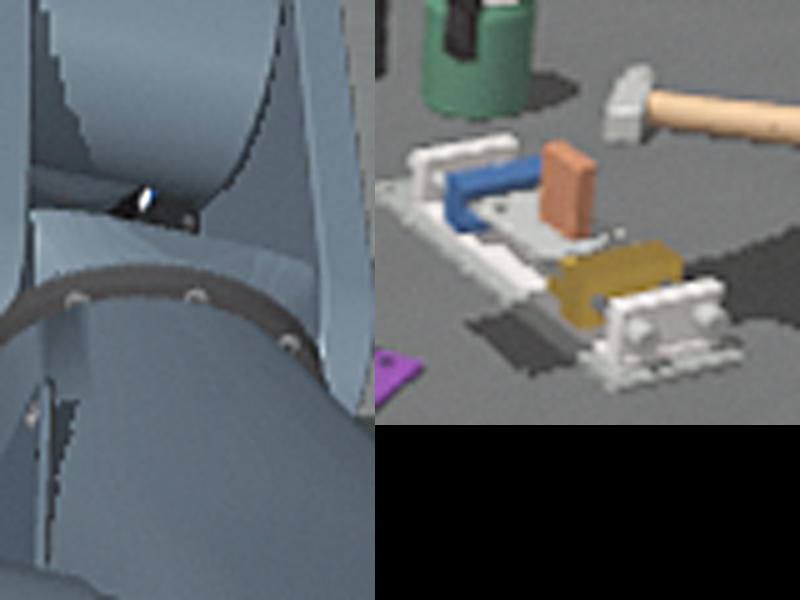

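The plate lies flat under both lips, with the lug upright at about px (331,150). The yellow jaw is now in the arm's shadow, which is why its template value changed. Handing in.

```bash
python3 -c "
from rig import *
print(hand_in())"
```

```text
the job is handed in; nothing more can be done
None
```

The plate is loaded lug up, lies flat with an edge under each lip, and is released and handed in at about 25 s; image matching puts each jaw about 2–2.5 mm back, though `hand_in()` returned no verdict.

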